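# Knock a formed U-bracket out of its bending die

### The arm

A 6-joint arm with a two-finger parallel gripper is mounted at the origin on the work surface. World frame = base frame: x ahead of the robot, y to its left, z up, the work surface at z = 0. Lengths are in m, angles in degrees, forces in N, time in s.
With the tool pointing down it reaches from about 0.35 to 0.875 m from the base axis. Payload 4.2 kg.
Tool frame: the origin (TCP) lies between the finger pads; the fingertips stand 19 mm ahead of it and the grasp point (between the pads) is the TCP; z points along the fingers, y is the line along which they close (so a half turn about z gives the same grasp; the last joint's range is limited). The gripper opens to 87 mm and grips with 3 to 60 N. Pads are 19 mm wide; open, the fingers measure 117 mm over their backs; the gripper's body (75 mm by 190 mm) begins 51 mm behind the grasp point.
Start: joints at [-57.892, 22.042, 0.453, 0, -68.411, -14.817], TCP at [0.186, -0.597, 0.242] pointing down, gripper open.
Joint ranges: [-179.83, 179.83], [-69.29, 118.12], [-61.27, 80.66], [-181.25, 117.63], [-171.15, -9.14], [-177.46, 177.46]. Speed limits (degrees/s): [159.86, 159.86, 180, 180, 180, 180].

### API

Orientations are given as a 3x3 rotation matrix whose columns are the frame's x, y, z axes.
In Python, from station import r gives the robot as it stands.
- The arm moves only by the tool drive_tool, never from a script. Its argument "steps" is one flat list of numbers, 7 for each row, row after row: the turn, a rotation vector about the tool's x, y, z in rad, then the shift along the tool's x, y, z in m, then the opening, from 0 (shut) to 1 (fully open). A call has 1 to 10 rows; each row shifts and turns the commanded pose from where the row before left it, along the tool's axes as they then stand; what a row does not reach is not made up. A row lasts 1/12 s, in which the tool goes at most 41.7 mm and 7.16 degrees, less where a joint would pass 70% of its speed; a pose out of reach is approached as far as the arm can. A call is refused whole if a number of a shift passes 0.0417 or a number of a turn 0.125, either way. A call with a gripper value outside its range is refused whole. The fingers move at their own pace and stop on an object; the grip force is fixed at half the most. Time passes only in rows, so rows that do not move let the fingers close. It gives the time, the measured TCP pose, the force, the opening and the grip force at its end, in the units of the state.
- r.sense(): the state, without advancing time (a new reading comes with each control period).
- r.capture(name): name is "scene" or "top"; returns the picture (400x640x3 uint8, blue, green, red); there is no depth.
- r.camera_params(name): a dict with "camera_matrix" (3x3 intrinsics, pixels), "extrinsics" (4x4, takes a point from world to camera coordinates). Camera axes: x right, y down, z forward; pixel columns grow to the right and rows downward; lengths in m; the calibration is good to about 2 mm. A picture is of the moment at which its call begins. camera_params takes no time and is no camera call.
- r.finish_job(): hands the job in; it is judged then, once.
The state is a dict: "time_s": time; "joints": joint angles; "joint_velocities": joint speeds; "effort": joint torques, N m; "tcp_pos": TCP position; "ee_rot": TCP orientation; "wrist_force": force on the tool from outside, world axes, zero at the start; "moment": the same for the moment, N m; "gripper_width": opening from 0.0 (shut) to 1.0 (fully open); "gripper_force": force on a finger pad.
Only numpy, scipy, OpenCV 4.12 (cv2) and the standard library are available. Lean on these libraries where they do the work, as an engineer would, in place of code of your own. Each camera call takes 0.05 s, during which the arm holds its last target. There are 200 camera calls.

### The job

Press the red knock-out lever all the way down so that the ejector pad lifts the steel U-bracket up out of the die cavity. Then slide the bracket off sideways, flat and without picking it up, onto the blue cooling stand next to the die and leave it in the middle of the yellow panel, square with it. Finally press the brass ejector pad fully home in the empty cavity, ready for the next blank, and leave the wrench and the chalk tin undisturbed.

Things in the scene. Friction and masses are not known exactly. Their poses are not given: they have to be found in the camera images.
- die: Dark steel bending die, fixed, 100 mm (x) by 132 mm (y), top face 62 mm above the bench, on a grey base 124 by 148 mm. Open cavity 60 mm (x) by 104 mm (y) in the middle of the face; walls 20 mm thick at -x and +x, 14 mm at -y and +y. Origin: centre of its underside, on the bench. Its -x axis points roughly to the robot (lever side); the stand is on its +y or -y side.
- ejector (a joint): Height of the brass ejector pad above home, m: 0 = home (pad top 28 mm below the die face, 34 mm above the bench), 0.030 = fully up (pad top 2 mm above the die face). Geared to the lever; stays where it is left. Pushing the pad down takes about 10 N and brings the lever back up.
- ejector_top (a point): Centre of the top of the brass ejector pad, a plate 56 mm (x) by 100 mm (y) that is the moving floor of the die cavity.
- lever (a joint): Angle of the knock-out lever, rad: 0 = up (rest), 0.65 = fully down (ejector fully up). Moves with the ejector, stiff; stays where it is left. Takes about 7 to 10 N on the red pad.
- lever_pad (a point): Centre of the upper face of the lever's red pad, 46 mm (along the lever) by 56 mm, 10 mm thick. The lever sticks out from the die's -x side; its hinge is 62 mm from the die's centre, 55 mm above the bench; this point is 82 mm out from the hinge, about 84 mm above the bench at rest and 32 mm when fully down. The pad slopes 0.3 rad up at rest, 0.35 rad down when pressed.
- bracket: Bright steel U-bracket, loose, 0.3 kg: web 56 mm (x) by 100 mm (y), 5 mm thick; an upright flange 5 mm thick, 28 mm tall (web included) at each of its +y and -y ends; open at +x and -x. Origin: centre of its underside, z up. At the start it lies in the die cavity with 2 mm play all round, its flange tops flush with the die face.
- stand: Blue cooling stand, fixed, square with the die, on the die's +y or -y side with a gap of 3 to 7 mm. Flat top without rim, 130 mm (x) by 160 mm (y), 59 mm above the bench (3 mm lower than the die face); a yellow panel 86 mm (x) by 130 mm (y) is painted in its middle. Origin: on the bench, under the middle of the top.
- scrap_tray: Green open tray with steel offcuts, 120 by 140 mm, 42 mm tall, fixed, on the other side of the die. Origin: centre of its underside. Not used.
- wrench: Steel open-ended wrench lying on the bench in front of the die, on its -y side, 160 mm long. Leave alone.
- chalk_tin: Round copper-coloured tin, 80 mm across, 55 mm tall, standing on the bench. Origin at its underside. Leave alone.

How it is judged (in metres and radians):
On the way, in this order (a step that is already met when the one before it is completed fails the run):
1. the ejector pad is fully up with the bracket still on it, over the cavity (value of joint ejector above 0.027 m and z of bracket in the frame of die between 0.059 and 0.07 m and horizontal distance between bracket and die below 0.02 m), for 0.2 s.
2. the bracket lies flat in the middle of the cooling stand (x of bracket in the frame of stand between -0.025 and 0.025 m and y of bracket in the frame of stand between -0.025 and 0.025 m and z of bracket in the frame of stand between 0.055 and 0.064 m and angle between the y axis of bracket and the y axis of stand, either way round below 0.3 rad and angle between bracket's own z axis and vertical below 0.1 rad and linear speed of bracket below 0.02 m/s), for 0.2 s.
At the end, for the whole second after the job is handed in: The bracket rests flat on the cooling stand, its centre within 25 mm of the stand's centre along both of the stand's axes, square with it within 0.3 rad, still; the ejector pad is home in the cavity (within 3 mm) and the lever therefore up (all of step 2 and value of joint ejector below 0.003 m and contact force between bracket and stand above 0.5 N); the robot touches nothing.
It fails at once if the bracket is picked up: its underside more than 30 mm above the die face (height (world z) of bracket above 0.092 m).
It fails at once if the bracket is tipped more than 0.5 rad (angle between bracket's own z axis and vertical above 0.5 rad).
It fails at once if the bracket falls to the bench or into the scrap tray (height (world z) of bracket below 0.025 m).
It fails at once if the wrench or the chalk tin is moved more than 30 mm (distance of any of wrench, chalk_tin from where it was at the start of the episode above 0.03 m).
It also fails if it takes over 48 s, if anything falls off the work surface, if the arm or the gripper's body presses on something with over 40 N, if the wrist force passes 120 N, or if a joint passes its speed limit or range.

## Working session

There is one attempt and no reset: what is moved stays moved. The work goes in short steps, Python scripts to look and compute and a tool call to move; the robot and the scene stay as the last step left them, time stands still between calls to the robot, and variables do not carry over. Pictures are saved under pics/ and viewed, at most 10 in all, crops included, and the job is handed in when it is done.

Besides the shell and the picture viewer there is one more tool, called after "Emit:" by a JSON object that holds its "fn" and its "kwargs". drive_tool: Moves the arm, as the interface text tells. Its arguments: {"type":"object","properties":{"steps":{"type":"array"}},"required":["steps"]}

```bash
mkdir -p pics; ls; python3 - <<'E'
from station import r
import cv2,numpy as np
for n in("top","scene"):
    cv2.imwrite(f"pics/{n}0.png",r.capture(n)); p=r.camera_params(n); print(n,p["camera_matrix"],p["extrinsics"])
s=r.sense();print({k:np.round(v,3) for k,v in s.items()})
E
```

```text
pics
top [[384.81323718   0.         317.68143117]
 [  0.         384.81323718 191.15584503]
 [  0.           0.           1.        ]] [[-1.36826244e-02 -9.99906047e-01 -8.26391491e-04  9.45497878e-02]
 [-9.88797715e-01  1.36534621e-02 -1.48636002e-01  5.25743689e-01]
 [ 1.48633320e-01 -1.21659657e-03 -9.88891630e-01  9.48010776e-01]
 [ 0.00000000e+00  0.00000000e+00  0.00000000e+00  1.00000000e+00]]
scene [[433.28953784   0.         318.334825  ]
 [  0.         433.28953784 191.06526049]
 [  0.           0.           1.        ]] [[-0.41699988  0.90877325 -0.01556512  0.14242079]
 [ 0.52246001  0.2256527  -0.82226298 -0.23132966]
 [-0.74373829 -0.35101572 -0.56889483  1.38647618]
 [ 0.          0.          0.          1.        ]]
{'time_s': np.float64(0.1), 'joints': array([-5.7892e+01,  2.2086e+01,  3.8900e-01, -2.3000e-02, -6.8412e+01,
       -1.4818e+01]), 'joint_velocities': array([ 0.009, -0.066,  0.272,  0.02 , -0.015,  0.083]), 'effort': array([-1.0000e-03, -3.9169e+01,  1.8793e+01,  4.2320e+00,  1.3000e-02,
       -0.0000e+00]), 'tcp_pos': array([ 0.186, -0.596,  0.241]), 'ee_rot': array([[-0.955, -0.297, -0.001],
       [-0.297,  0.955,  0.002],
       [ 0.   ,  0.002, -1.   ]]), 'wrist_force': array([0.021, 0.427, 0.086]), 'moment': array([ 0.006,  0.022, -0.046]), 'gripper_force': np.float64(0.0), 'gripper_width': np.float64(0.999)}
```

View pics/top0.png

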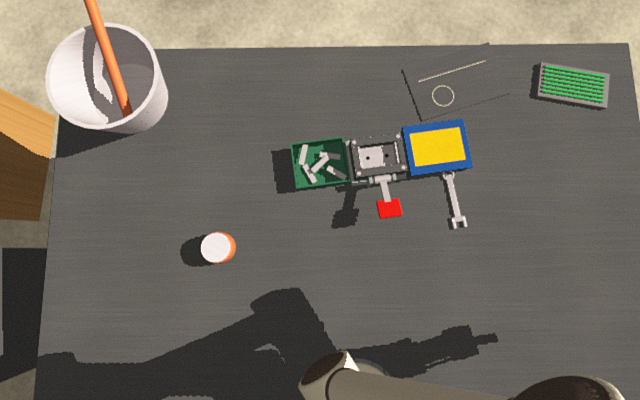

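View pics/scene0.png

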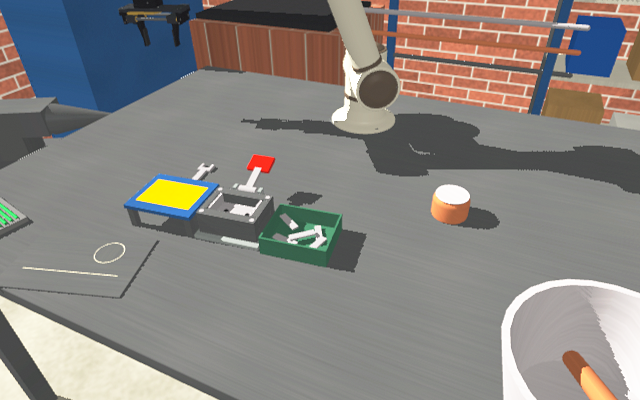

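The stand (yellow centre about (438,146) in the top image) is on the die's -y side. The die is at about (378,157), the red pad at (389,208), the wrench at (456,200), and the tin is far off to the left. Next I'll measure them with colour segmentation.

```bash
cat > h.py <<'E'
from station import r
import cv2,numpy as np
def back(n,uv,z):
    p=r.camera_params(n);K=p["camera_matrix"];E=p["extrinsics"];R,t=E[:3,:3],E[:3,3]
    uv=np.atleast_2d(np.float64(uv));d=(np.linalg.inv(K)@np.c_[uv,np.ones(len(uv))].T).T@R
    c=-R.T@t;return c+d*((z-c[2])/d[:,2])[:,None]
def proj(n,P):
    p=r.camera_params(n);E=p["extrinsics"];q=np.atleast_2d(P)@E[:3,:3].T+E[:3,3];q=q@p["camera_matrix"].T
    return q[:,:2]/q[:,2:]
def blob(im,lo,hi,smin=120,box=None):
    h=cv2.cvtColor(im,cv2.COLOR_BGR2HSV);m=cv2.inRange(h,(lo,smin,60),(hi,255,255))
    if box: k=np.zeros_like(m);k[box[1]:box[3],box[0]:box[2]]=1;m*=k
    return max(cv2.findContours(m,0,1)[0],key=cv2.contourArea)
def rect(n,c,z):
    P=back(n,c[:,0],z)[:,:2]
    return cv2.minAreaRect((P*1000).astype(np.float32))
E
python3 - <<'E'
from h import *
for n,b in (("top",(340,100,500,240)),("scene",(100,130,300,260))):
    im=r.capture(n)
    y=blob(im,20,35,box=b);print(n,"yellow",rect(n,y,.059))
    a=blob(im,0,6,box=b);print("red",rect(n,a,.084))
    h=blob(im,20,125,box=b);print("blue+y",rect(n,h,.059))
    cv2.imwrite(f"pics/{n}1.png",cv2.resize(im[b[1]:b[3],b[0]:b[2]],None,fx=4,fy=4,interpolation=2))
E
```

```text
top yellow ((636.3699340820312, -219.72998046875), (84.6508560180664, 129.16427612304688), 7.46450138092041)
red ((476.6985168457031, -85.41610717773438), (45.106414794921875, 59.27440643310547), 7.37598991394043)
blue+y ((634.9907836914062, -218.42588806152344), (130.4071807861328, 161.32618713378906), 7.354615211486816)
scene yellow ((638.4310913085938, -217.14556884765625), (84.98162841796875, 128.9404296875), 7.37612771987915)
red ((484.5255432128906, -81.07662963867188), (76.2576904296875, 58.475303649902344), 14.825446128845215)
blue+y ((643.021728515625, -212.23980712890625), (138.98585510253906, 165.7392120361328), 7.48861026763916)
```

View pics/top1.png

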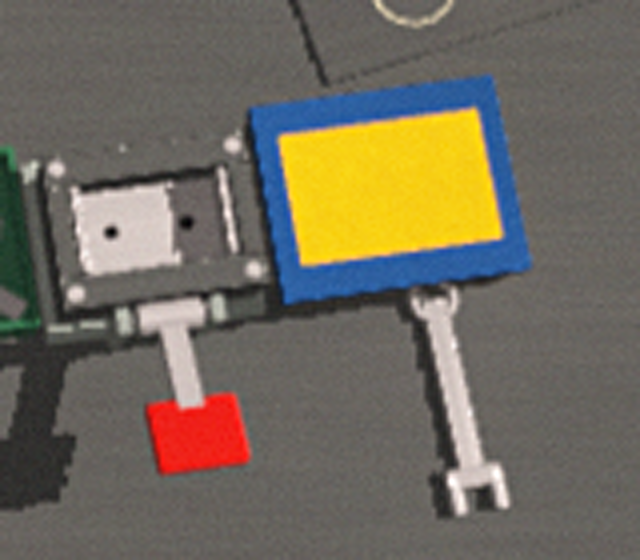

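Emit:
{"fn": "drive_tool", "kwargs": {"steps": [0,0,0.087,0,0,0,0,0,0,0.086,0,0,0,0,0,0,0,-0.0177,0.0234,0,0,0,0,0,-0.0177,0.0234,0,0,0,0,0,-0.0177,0.0234,0,0,0,0,0,-0.0177,0.0234,0,0,0,0,0,-0.0177,0.0234,0,0,0,0,0,-0.0177,0.0234,0,0,0,0,0,-0.0177,0.0234,0,0,0,0,0,-0.0177,0.0234,0,0]}}

```text
time_s: 1.03
tcp_pos: [0.3025, -0.3915, 0.2415]
ee_rot: [[-0.992, -0.128, 0.0], [-0.128, 0.992, 0.0], [-0.0, 0.0, -1.0]]
wrist_force: [1.1, 0.3, -0.2]
gripper_width: 0.323
gripper_force: 0.0
```

Emit:
{"fn": "drive_tool", "kwargs": {"steps": [0,0,0,-0.0177,0.0234,0.01,0,0,0,0,-0.0177,0.0234,0.01,0,0,0,0,-0.0177,0.0234,0.01,0,0,0,0,-0.0177,0.0234,0.01,0,0,0,0,-0.0177,0.0234,0.01,0,0,0,0,-0.0177,0.0234,0.01,0,0,0,0,-0.0177,0.0234,0.01,0,0,0,0,-0.0177,0.0234,0.01,0,0,0,0,0,0,0,0,0,0,0,0,0,0,0]}}

```text
time_s: 1.87
tcp_pos: [0.4188, -0.1879, 0.161]
ee_rot: [[-0.991, -0.131, -0.001], [-0.131, 0.991, 0.0], [0.001, 0.0, -1.0]]
wrist_force: [-0.4, -1.8, 0.4]
gripper_width: 0.006
gripper_force: 0.0
```

Emit:
{"fn": "drive_tool", "kwargs": {"steps": [0,0,0,-0.0177,0.0234,0,0,0,0,0,-0.0177,0.0234,0,0,0,0,0,-0.0177,0.0234,0,0,0,0,0,-0.0177,0.0234,0,0,0,0,0,0,0,0.015,0,0,0,0,0,0,0.015,0,0,0,0,0,0,0.01,0,0,0,0,0,0,0,0]}}

```text
time_s: 2.53
tcp_pos: [0.4752, -0.0879, 0.1199]
ee_rot: [[-0.992, -0.127, -0.004], [-0.127, 0.992, -0.0], [0.004, 0.0, -1.0]]
wrist_force: [-0.9, 0.3, -0.3]
gripper_width: 0.009
gripper_force: 0.0
```

Emit:
{"fn": "drive_tool", "kwargs": {"steps": [0,0,0,0,0,0.006,0,0,0,0,0,0,0.006,0,0,0,0,0,0,0.006,0,0,0,0,0,0,0.006,0,0,0,0,0,0,0.006,0,0,0,0,0,0,0.006,0,0,0,0,0,0,0.006,0,0,0,0,0,0,0,0]}}

```text
time_s: 3.2
tcp_pos: [0.4749, -0.0879, 0.079]
ee_rot: [[-0.992, -0.128, -0.004], [-0.128, 0.992, -0.001], [0.004, -0.0, -1.0]]
wrist_force: [-0.3, -1.0, -0.0]
gripper_width: 0.006
gripper_force: 0.0
```

```bash
python3 - <<'E'
from h import *
im=r.capture("scene")
print(r.sense()["wrist_force"],r.sense()["tcp_pos"],proj("scene",r.sense()["tcp_pos"]))
cv2.imwrite("pics/s2.png",cv2.resize(im[90:270,100:350],None,fx=3,fy=3,interpolation=2))
E
```

```text
[0.84967339 0.58121586 0.29288659] [ 0.47615944 -0.08757603  0.07932808] [[260.03824902 162.31447161]]
```

View pics/s2.png

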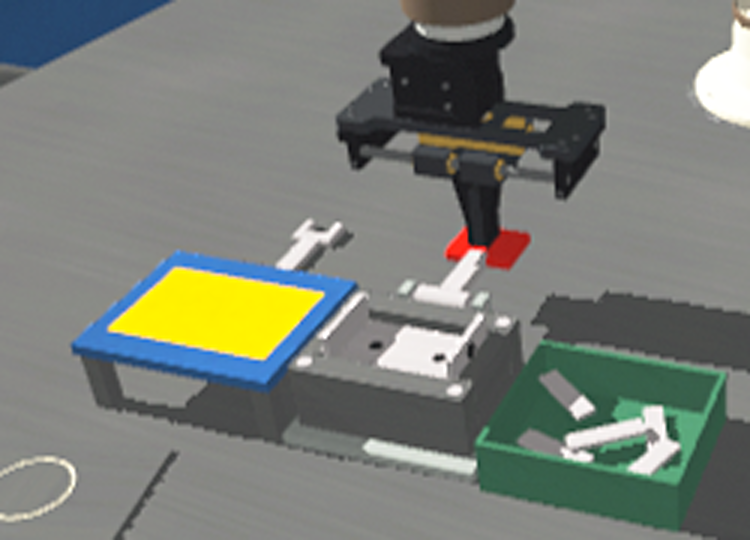

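The fingertips are on the red pad at crop (480,245). The lever is about halfway down and the bracket is rising, so I'll keep pressing.

Emit:
{"fn": "drive_tool", "kwargs": {"steps": [0,0,0,0,0,0.005,0,0,0,0,0,0,0.005,0,0,0,0,0,0,0.005,0,0,0,0,0,0,0.005,0,0,0,0,0,0,0.004,0,0,0,0,0,0,0.003,0,0,0,0,0,0,0,0,0,0,0,0,0,0,0]}}

```text
time_s: 3.92
tcp_pos: [0.4795, -0.0871, 0.0546]
ee_rot: [[-0.992, -0.13, 0.006], [-0.13, 0.992, -0.0], [-0.006, -0.001, -1.0]]
wrist_force: [-1.0, -0.3, 10.3]
gripper_width: 0.006
gripper_force: 5.1
```

Emit:
{"fn": "drive_tool", "kwargs": {"steps": [0,0,0,0,0,0.003,0,0,0,0,0,0,0.003,0,0,0,0,0,0,0,0,0,0,0,0,0,0,0]}}

```text
time_s: 4.25
tcp_pos: [0.4798, -0.0872, 0.0535]
ee_rot: [[-0.991, -0.132, 0.008], [-0.132, 0.991, -0.001], [-0.007, -0.002, -1.0]]
wrist_force: [-13.2, 3.3, 49.1]
gripper_width: 0.003
gripper_force: 25.4
```

Emit:
{"fn": "drive_tool", "kwargs": {"steps": [0,0,0,0,0,-0.02,0,0,0,0,0,0,-0.04,0,0,0,0,0,0,-0.04,0,0,0,0.1208,0,0,0,0.3,0,0,0.1208,0,0,0,0.3,0,0,0.1208,0,0,0,0.3,0,0,0.1208,0,0,0,0.3,0,0,0.1208,0,0,0,0.3,0,0,0.1208,0,0,0,0.3,0,0,0.1208,0,0,0,0.3]}}

```text
time_s: 5.08
tcp_pos: [0.4773, -0.0871, 0.1467]
ee_rot: [[-0.75, 0.662, 0.002], [0.662, 0.75, 0.0], [-0.001, 0.001, -1.0]]
wrist_force: [0.1, 0.1, 0.0]
gripper_width: 0.293
gripper_force: 0.0
```

Emit:
{"fn": "drive_tool", "kwargs": {"steps": [0,0,0.1208,0,0,0,0.3,0,0,0.1208,0,0,0,0.3,0,0,0.1208,0,0,0,0.3,0,0,0.1208,0,0,0,0.3,0,0,0.1208,0,0,0,0.3,0,0,0.1208,0,0,0,0.3,0,0,0,0,0,0,0.3]}}

```text
time_s: 5.67
tcp_pos: [0.4789, -0.0993, 0.1462]
ee_rot: [[-0.142, 0.99, -0.0], [0.99, 0.142, 0.022], [0.022, 0.003, -1.0]]
wrist_force: [0.8, -0.5, -0.3]
gripper_width: 0.298
gripper_force: 0.0
```

```bash
python3 - <<'E'
from h import *
im=r.capture("top")
b=(340,110,500,230)
cv2.imwrite("pics/t3.png",cv2.resize(im[b[1]:b[3],b[0]:b[2]],None,fx=5,fy=5,interpolation=2))
s=r.sense();p=s["tcp_pos"];print(p,s["joints"])
S=np.array([.6368,-.2185]);a=np.radians(7.42);X=np.array([np.cos(a),np.sin(a)]);Y=np.array([-X[1],X[0]]);D=S+.151*Y
print("die",D)
def q(C,hx,hy,z): return [np.round((proj("top",np.r_[C+i*hx*X+j*hy*Y,z])[0]-b[:2])*5).tolist() for i,j in((-1,-1),(-1,1),(1,1),(1,-1))]
print("die face",q(D,.05,.066,.062)); print("br top",q(D,.028,.05,.092))
print("die TCP off",(p[:2]-D)@X,(p[:2]-D)@Y)
E
```

```text
[ 0.47861866 -0.09905681  0.14615373] [   6.62011007   14.60742318  -25.23889649   -1.60257684  -50.0525513
 -177.40568623]
die [ 0.6172996  -0.06876445]
die face [[338.0, 297.0], [80.0, 333.0], [49.0, 143.0], [304.0, 107.0]]
br top [[312.0, 245.0], [111.0, 274.0], [93.0, 164.0], [292.0, 136.0]]
die TCP off -0.1414316514671913 -0.012129194900078518
```

View pics/t3.png

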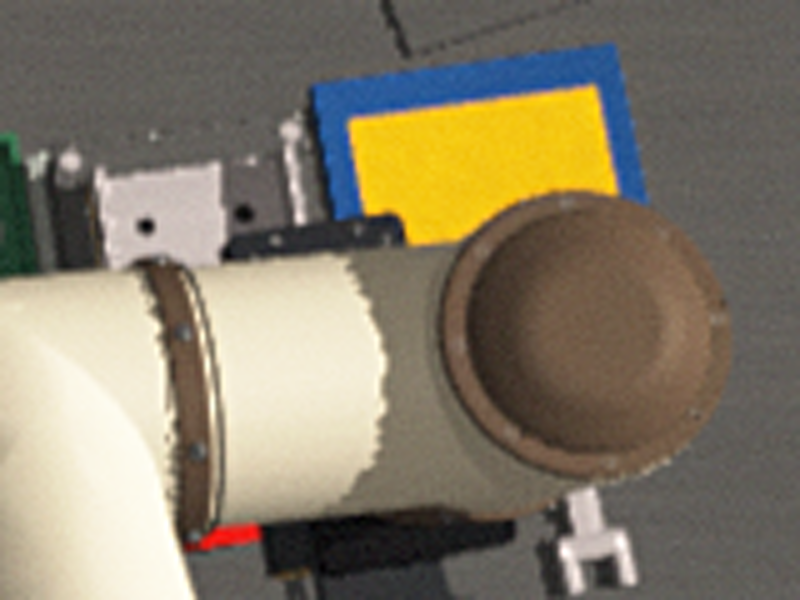

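Turning that way ran joint 6 to its limit, so I'll turn back half a turn to the equivalent grasp. The bracket is raised over the cavity, with its top corner at about (95,168) in the crop against a predicted (93,164).

Emit:
{"fn": "drive_tool", "kwargs": {"steps": [0,0,-0.1208,0,0,0,0.3,0,0,-0.1208,0,0,0,0.3,0,0,-0.1208,0,0,0,0.3,0,0,-0.1208,0,0,0,0.3,0,0,-0.1208,0,0,0,0.3,0,0,-0.1208,0,0,0,0.3,0,0,-0.1208,0,0,0,0.3,0,0,-0.1208,0,0,0,0.3,0,0,-0.1208,0,0,0,0.3,0,0,-0.1208,0,0,0,0.3]}}

```text
time_s: 6.55
tcp_pos: [0.4781, -0.0983, 0.146]
ee_rot: [[-0.978, 0.211, -0.001], [0.21, 0.977, 0.021], [0.006, 0.02, -1.0]]
wrist_force: [1.0, -0.0, -0.3]
gripper_width: 0.298
gripper_force: 0.0
```

Emit:
{"fn": "drive_tool", "kwargs": {"steps": [0,0,-0.1208,0,0,0,0.3,0,0,-0.1208,0,0,0,0.3,0,0,-0.1208,0,0,0,0.3,0,0,-0.1208,0,0,0,0.3,0,0,-0.1208,0,0,0,0.3,0,0,-0.1208,0,0,0,0.3,0,0,-0.1208,0,0,0,0.3,0,0,-0.1208,0,0,0,0.3,0,0,-0.1208,0,0,0,0.3,0,0,-0.1208,0,0,0,0.3]}}

```text
time_s: 7.38
tcp_pos: [0.4781, -0.0983, 0.1461]
ee_rot: [[-0.544, -0.839, -0.001], [-0.839, 0.544, 0.021], [-0.017, 0.013, -1.0]]
wrist_force: [0.2, -0.6, 0.4]
gripper_width: 0.302
gripper_force: 0.0
```

Emit:
{"fn": "drive_tool", "kwargs": {"steps": [0,0,-0.1208,0,0,0,0.3,0,0,-0.1208,0,0,0,0.3,0,0,-0.1208,0,0,0,0.3,0,0,-0.1208,0,0,0,0.3,0,0,-0.1208,0,0,0,0.3,0,0,-0.1208,0,0,0,0.3,0,0,0,0,0,0,0.3,0,0,0,0,0,0,0.3]}}

```text
time_s: 8.05
tcp_pos: [0.478, -0.0983, 0.146]
ee_rot: [[0.14, -0.99, -0.002], [-0.99, -0.14, 0.021], [-0.021, -0.001, -1.0]]
wrist_force: [0.6, -0.2, 0.6]
gripper_width: 0.301
gripper_force: 0.0
```

```bash
cat >> h.py <<'E'
S=np.array([.6368,-.2185]);a=np.radians(7.42);X=np.array([np.cos(a),np.sin(a)]);Y=np.array([-X[1],X[0]]);D=S+.151*Y
def st():
    s=r.sense();p=s["tcp_pos"];d=p[:2]-D;R=s["ee_rot"]
    print("die xy",np.round([d@X,d@Y,p[2]],4),"tool yaw err x vs -Y deg",np.degrees(np.arctan2(R[:2,0]@X,-R[:2,0]@Y)).round(2),"F",s["wrist_force"].round(1),"R",R.round(3).tolist(),"j6",s["joints"][5].round(1),s["time_s"],s["gripper_width"])
E
python3 -c "from h import *;st()"
```

```text
die xy [-0.1419 -0.0113  0.146 ] tool yaw err x vs -Y deg 0.64 F [ 0.6 -0.2  0.6] R [[0.14, -0.99, -0.002], [-0.99, -0.14, 0.021], [-0.021, -0.001, -1.0]] j6 2.4 8.05 0.3010615586371564
```

Emit:
{"fn": "drive_tool", "kwargs": {"steps": [0,0.021,0.011,0,0,0,0.3,0,0,0,-0.0186,-0.0284,0,0.3,0,0,0,-0.0186,-0.0284,0,0.3,0,0,0,-0.0186,-0.0284,0,0.3,0,0,0,-0.0186,-0.0284,0,0.3,0,0,0,-0.0186,-0.0284,0,0.3,0,0,0,0,0,0.02,0.3,0,0,0,0,0,0.02,0.3,0,0,0,0,0,0.016,0.3,0,0,0,0,0,0,0.3]}}

```text
time_s: 8.88
tcp_pos: [0.604, 0.0123, 0.0863]
ee_rot: [[0.129, -0.992, -0.007], [-0.992, -0.129, -0.001], [-0.0, 0.007, -1.0]]
wrist_force: [-0.1, 0.2, -0.1]
gripper_width: 0.296
gripper_force: 0.0
```

```bash
python3 - <<'E'
from h import *
st()
im=r.capture("scene")
cv2.imwrite("pics/s4.png",cv2.resize(im[90:270,100:350],None,fx=3,fy=3,interpolation=2))
E
```

```text
die xy [-0.0027  0.0821  0.0863] tool yaw err x vs -Y deg -0.01 F [-0.1  0.2 -0.1] R [[0.129, -0.992, -0.007], [-0.992, -0.129, -0.001], [-0.0, 0.007, -1.0]] j6 -9.0 8.8833 0.2959248423892633
```

View pics/s4.png

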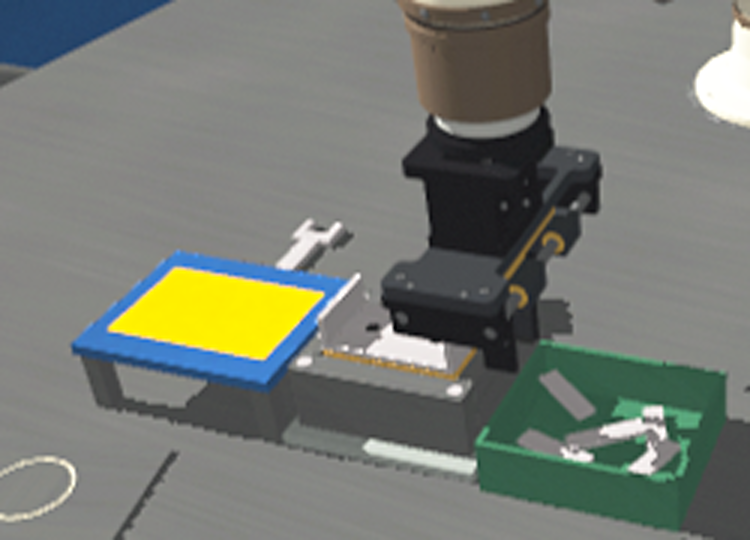

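The bracket stands clear of the die and the brass edge of the fully raised ejector is visible. The fingers are behind the +y flange (crop (500,360)). Next comes the slide.

Emit:
{"fn": "drive_tool", "kwargs": {"steps": [0,0,0,0.008,-0.0025,-0.003,0.3,0,0,0,0.008,0,0,0.3,0,0,0,0.006,0,0,0.3,0,0,0,0.006,0,0,0.3,0,0,0,0.006,0,0,0.3,0,0,0,0.006,0,0,0.3,0,0,0,0.006,0,0,0.3,0,0,0,0.006,0,0,0.3,0,0,0,0.006,0,0,0.3,0,0,0,0.006,0,0,0.3]}}

```text
time_s: 9.77
tcp_pos: [0.6174, -0.0513, 0.0931]
ee_rot: [[0.132, -0.991, 0.001], [-0.991, -0.132, 0.001], [-0.001, -0.001, -1.0]]
wrist_force: [-0.1, 2.1, 1.1]
gripper_width: 0.302
gripper_force: 1.0
```

Emit:
{"fn": "drive_tool", "kwargs": {"steps": [0,0,0,0.006,0,0,0.3,0,0,0,0.006,0,0,0.3,0,0,0,0.006,0,0,0.3,0,0,0,0.006,0,0,0.3,0,0,0,0.006,0,0,0.3,0,0,0,0.006,0,0,0.3,0,0,0,0,0,0,0.3]}}

```text
time_s: 10.35
tcp_pos: [0.622, -0.0879, 0.0928]
ee_rot: [[0.131, -0.991, 0.0], [-0.991, -0.131, 0.0], [-0.0, -0.0, -1.0]]
wrist_force: [-0.3, 0.5, -0.4]
gripper_width: 0.297
gripper_force: 0.0
```

```bash
python3 - <<'E'
from h import *
st()
im=r.capture("scene")
cv2.imwrite("pics/s5.png",cv2.resize(im[90:270,100:350],None,fx=3,fy=3,interpolation=2))
E
```

```text
die xy [ 0.0022 -0.0195  0.0928] tool yaw err x vs -Y deg 0.09 F [-0.3  0.5 -0.4] R [[0.131, -0.991, 0.0], [-0.991, -0.131, 0.0], [-0.0, -0.0, -1.0]] j6 0.8 10.35 0.2972696126827125
```

View pics/s5.png

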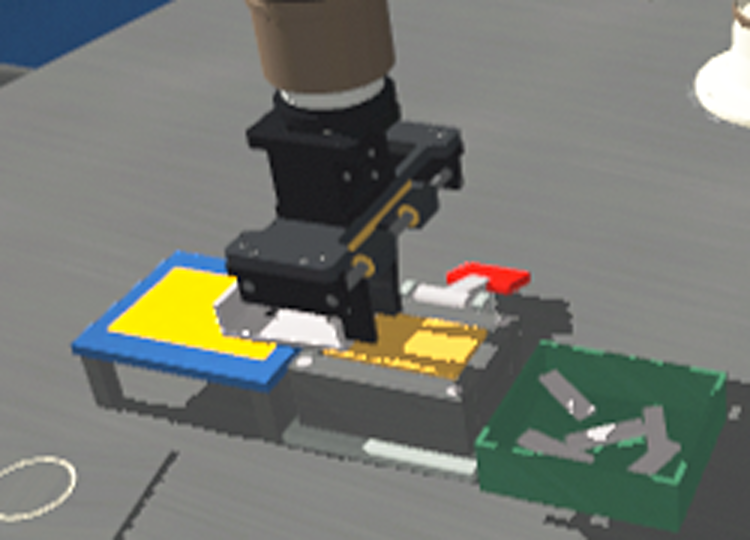

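The bracket is sliding squarely onto the stand, with its leading flange at crop (220,310). I'll carry on.

Emit:
{"fn": "drive_tool", "kwargs": {"steps": [0,0,0,0.006,0,0,0.3,0,0,0,0.006,0,0.001,0.3,0,0,0,0.006,0,0.001,0.3,0,0,0,0.006,0,0.001,0.3,0,0,0,0.006,0,0,0.3,0,0,0,0.006,0,0,0.3,0,0,0,0.006,0,0,0.3,0,0,0,0.006,0,0,0.3,0,0,0,0.006,0,0,0.3,0,0,0,0.006,0,0,0.3]}}

```text
time_s: 11.23
tcp_pos: [0.63, -0.1466, 0.0899]
ee_rot: [[0.132, -0.991, 0.0], [-0.991, -0.132, 0.001], [-0.001, -0.0, -1.0]]
wrist_force: [0.1, 1.5, -1.2]
gripper_width: 0.298
gripper_force: 0.4
```

Emit:
{"fn": "drive_tool", "kwargs": {"steps": [0,0,0,0.005,0,0,0.3,0,0,0,0.003,0,0,0.3,0,0,0,0,0,0,0.3,0,0,0,0,0,0,0.3]}}

```text
time_s: 11.57
tcp_pos: [0.6313, -0.1542, 0.0903]
ee_rot: [[0.132, -0.991, 0.001], [-0.991, -0.132, 0.0], [-0.0, -0.001, -1.0]]
wrist_force: [-0.4, 0.4, 0.9]
gripper_width: 0.3
gripper_force: 0.0
```

```bash
python3 - <<'E'
from h import *
st()
im=r.capture("scene")
b=(100,120,300,260)
cv2.imwrite("pics/s6.png",cv2.resize(im[b[1]:b[3],b[0]:b[2]],None,fx=4,fy=4,interpolation=2))
for z in(.087,.064):
  print([np.round((proj("scene",np.r_[S+i*.028*X+j*.05*Y,z])[0]-b[:2])*4).tolist() for i,j in((-1,-1),(-1,1),(1,1),(1,-1))])
E
```

```text
die xy [ 0.0028 -0.0865  0.0903] tool yaw err x vs -Y deg 0.15 F [-0.4  0.4  0.9] R [[0.132, -0.991, 0.001], [-0.991, -0.132, 0.0], [-0.0, -0.001, -1.0]] j6 7.1 11.5667 0.3004143089783804
[[229.0, 208.0], [386.0, 235.0], [331.0, 291.0], [167.0, 262.0]]
[[238.0, 243.0], [393.0, 270.0], [339.0, 327.0], [178.0, 297.0]]
```

View pics/s6.png

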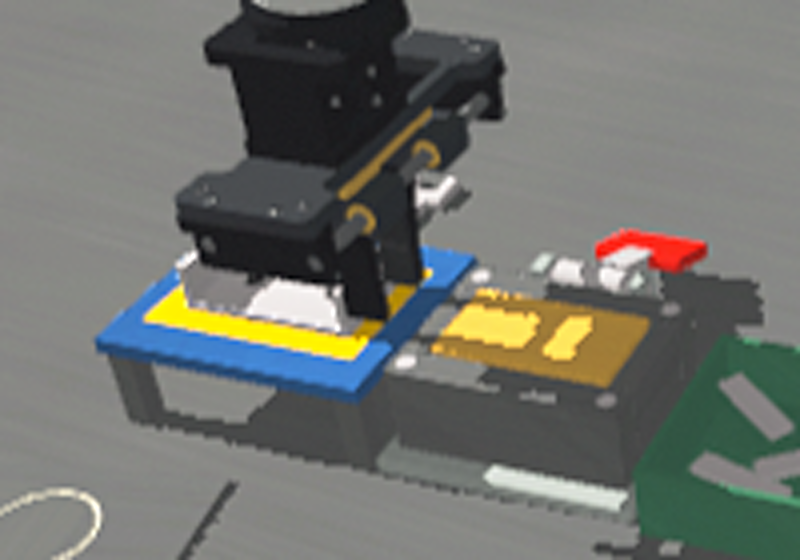

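The bracket is on the yellow panel, square, about 5 mm short of the middle. I'll nudge it 4 mm further, back off over the cavity and close the fingers.

Emit:
{"fn": "drive_tool", "kwargs": {"steps": [0,0,0,0.002,0,0,0.3,0,0,0,0.002,0,0,0.3,0,0,0,0,0,0,0.3,0,0,0,-0.01,0,0,0.3,0,0,0,-0.02,0,-0.003,0.3,0,0,0,-0.02,0,-0.003,0,0,0,0,-0.02,0.001,-0.003,0,0,0,0,-0.02,0.001,0,0,0,0,0,0,0.001,0,0,0,0,0,0,0,0,0]}}

```text
time_s: 12.45
tcp_pos: [0.6165, -0.0677, 0.0994]
ee_rot: [[0.134, -0.991, 0.001], [-0.991, -0.134, 0.001], [-0.0, -0.001, -1.0]]
wrist_force: [0.5, 0.0, -0.6]
gripper_width: 0.037
gripper_force: 0.0
```

```bash
python3 -c "from h import *;st()"
```

```text
die xy [-0.0006  0.0012  0.0994] tool yaw err x vs -Y deg 0.28 F [ 0.5  0.  -0.6] R [[0.134, -0.991, 0.001], [-0.991, -0.134, 0.001], [-0.0, -0.001, -1.0]] j6 -0.9 12.45 0.0370975906968031
```

Centred over the ejector pad. Its home position puts the TCP at 0.053, so I'll press down 47 mm.

Emit:
{"fn": "drive_tool", "kwargs": {"steps": [0,0,0,0,0,0.01,0,0,0,0,0,0,0.006,0,0,0,0,0,0,0.006,0,0,0,0,0,0,0.006,0,0,0,0,0,0,0.006,0,0,0,0,0,0,0.006,0,0,0,0,0,0,0.004,0,0,0,0,0,0,0.003,0,0,0,0,0,0,0,0]}}

```text
time_s: 13.2
tcp_pos: [0.6169, -0.0694, 0.0534]
ee_rot: [[0.131, -0.991, 0.001], [-0.991, -0.131, 0.0], [-0.0, -0.001, -1.0]]
wrist_force: [-3.3, 3.2, 11.9]
gripper_width: 0.006
gripper_force: 5.9
```

Emit:
{"fn": "drive_tool", "kwargs": {"steps": [0,0,0,0,0,0.002,0,0,0,0,0,0,0.001,0,0,0,0,0,0,0,0,0,0,0,0,0,0,0]}}

```text
time_s: 13.53
tcp_pos: [0.617, -0.0693, 0.0533]
ee_rot: [[0.132, -0.991, 0.001], [-0.991, -0.132, -0.0], [0.0, -0.001, -1.0]]
wrist_force: [-7.9, 4.3, 24.3]
gripper_width: 0.002
gripper_force: 12.5
```

The pad is at its stop: tip at 34.3 mm, and the force rises with no further motion. Now lift off and move clear.

Emit:
{"fn": "drive_tool", "kwargs": {"steps": [0,0,0,0,0,-0.02,0,0,0,0,0,0,-0.04,0,0,0,0,0,0,-0.04,0,0,0,0,0,0,-0.04,0,0,0,0,0,0,-0.02,0,0,0,0,-0.03,0,0,0,0,0,0,-0.03,0,0,0,0,0,0,-0.03,0,0,0,0,0,0,-0.03,0,0,0,0,0,0,-0.03,0,0,0]}}

```text
time_s: 14.37
tcp_pos: [0.5965, 0.0799, 0.2081]
ee_rot: [[0.13, -0.992, -0.001], [-0.992, -0.13, 0.0], [-0.0, 0.001, -1.0]]
wrist_force: [0.3, 0.3, -0.0]
gripper_width: 0.003
gripper_force: 0.0
```

```bash
python3 - <<'E'
from h import *
st()
im=r.capture("scene")
b=(100,120,300,260)
cv2.imwrite("pics/s7.png",cv2.resize(im[b[1]:b[3],b[0]:b[2]],None,fx=4,fy=4,interpolation=2))
for z in(.087,.064):
  print([np.round((proj("scene",np.r_[S+i*.028*X+j*.05*Y,z])[0]-b[:2])*4).tolist() for i,j in((-1,-1),(-1,1),(1,1),(1,-1))])
E
```

```text
die xy [-0.0014  0.1501  0.2081] tool yaw err x vs -Y deg 0.04 F [ 0.3  0.3 -0. ] R [[0.13, -0.992, -0.001], [-0.992, -0.13, 0.0], [-0.0, 0.001, -1.0]] j6 -15.5 14.3667 0.002875820069394609
[[229.0, 208.0], [386.0, 235.0], [331.0, 291.0], [167.0, 262.0]]
[[238.0, 243.0], [393.0, 270.0], [339.0, 327.0], [178.0, 297.0]]
```

View pics/s7.png

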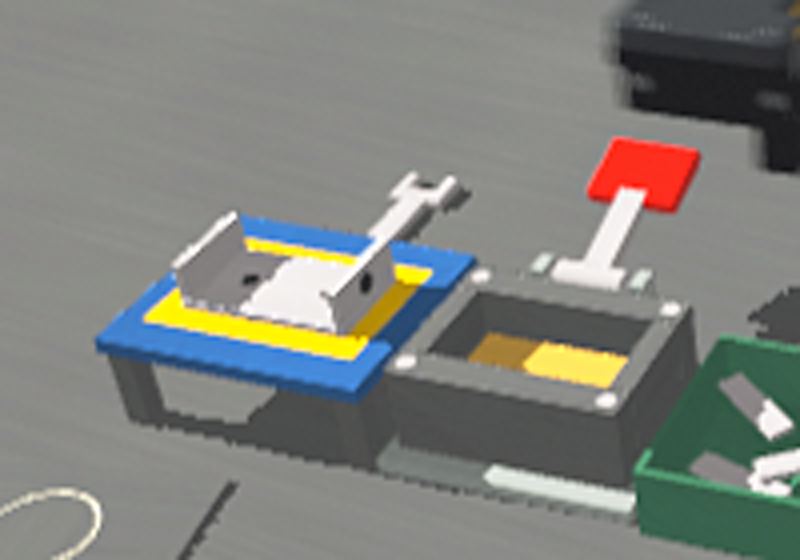

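The bracket is flat and square on the panel, with its flange tops at about (237,212) and (333,295) against (229,208) and (331,291) for dead centre, so within about 5 mm. The lever is up, the brass pad is home, and the wrench hasn't moved.

```bash
python3 -c "from station import r;print(r.finish_job())"
```

```text
the job is handed in; nothing more can be done
None
```

I've handed the job in; no verdict came back. In the last picture the bracket was flat and square on the yellow panel within about 5 mm of its centre, the ejector pad was home, the lever was up, the wrench was in place and the arm was clear (I only saw the chalk tin at the start, but nothing went near it).

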